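# Press a keyed bearing sleeve home in its housing

## Task

Pick up the steel bearing sleeve, set its notched foot into the bore of the metal bearing housing and feel for the cross key at the bottom of the bore, turning the sleeve until it drops over the key. Then press the sleeve fully home, so that its shoulder sits flush on the housing all round, and let go of it, leaving the other things on the bench where they stand.

Things in the scene. Friction and masses are not known exactly. Their poses are not given: they have to be found in the camera images.
- sleeve: Loose steel bearing sleeve, about 0.2 kg, 100 mm tall, standing on its notched foot. Origin at the centre of its underside, z up its axis. From the bottom: 0-16 mm four legs left by two crossing slots, 10 mm wide, along its x and y axes; 16-42 mm pilot, diameter 37 mm, ending in a square step; 42-50 mm land, 44 mm; 50-58 mm flange, 60 mm; then the neck.
- neck (a point): Middle of the sleeve's neck, on its axis 79 mm above its underside: a round neck 40 mm in diameter from 58 to 100 mm, to grip by, with a 16 mm hole in its top.
- shoulder (a point): Centre of the underside of the sleeve's flange (the shoulder), on its axis 50 mm above its underside. Fully home it coincides with bore_mouth.
- housing: Fixed square aluminium bearing housing, 84 x 84 x 60 mm, with a blind upright bore, diameter 46 mm, 54 mm deep, in the middle of its flat top. Four screw heads 2.5 mm high near the top's corners (33.5 mm from the centre in x and y) stay clear of the flange. Origin at the centre of its underside. A window frame juts out behind and to the left of the work: draw the arm back before swinging past it.
- bore_mouth (a point): Centre of the bore's mouth, level with the housing's top, 60 mm above the bench. 1 mm below the mouth sits a tight steel fitting ring, 6 mm high, 41 mm inside: the pilot passes it, but the sleeve's step meets it when the shoulder is 7 mm above the top, and must drive it down with 10 to 20 N until the shoulder meets the top. Its own weight will not do it.
- key_top (a point): Point on the bore's axis 36 mm below the mouth, level with the top of the cross key: a fixed steel bar 30 mm long, 5 mm thick, across the bore. The key's angle about the axis varies, is unrelated to the housing's yaw and is not reported: feel for it. A foot resting on it leaves the shoulder 14 mm above the top. Any quarter turn fits.
- buffer_bottle: Bystander: white bottle with a blue cap, 60 mm in diameter, 150 mm tall; origin at its underside.
- stain_a: Bystander: brown bottle with a white cap, 48 mm in diameter, 113 mm tall; origin at its underside.
- cover_slips: Bystander: small flat carton, 35 x 34 x 14 mm, near the middle; origin at its underside.
- petri_0: Bystander: round flat dish, 70 mm in diameter, 15 mm tall; origin at its underside.
- staining_jar: Bystander: square glass jar with a black lid, 58 x 55 x 86 mm; origin at its underside.
- oil_bottle: Bystander: small brown bottle with a black cap, 31 mm in diameter, 73 mm tall; origin at its underside.
Mind the look-alikes: they are no part of the job. Leave any red look-alike of the housing alone.

How it is judged:
By the outcome, as a careful person would: the job done as asked, in the order asked, and still so for the second after the job is handed in, with the robot touching nothing.
It also fails if it takes over 54 s, if anything falls off the work surface, if the arm or the gripper's body presses on something with over 40 N, if the wrist force passes 120 N, or if a joint passes its speed limit or range.

## Robot

A 6-joint arm with a two-finger parallel gripper is mounted at the origin on the work surface; the furniture and walls round the work are solid. World frame = base frame: x ahead of the robot, y to its left, z up, the work surface at z = 0. Lengths are in m, angles in rad, forces in N, time in s.
With the tool pointing down it reaches from about 0.25 to 0.775 m from the base axis. Payload 8.9 kg.
Tool frame: the origin (TCP) lies on the centre line of the jaws, within the pads' length; the fingertips stand 8 mm ahead of it and the grasp point (between the pads) lies 11 mm behind it; z points along the fingers, y is the line along which they close (so a half turn about z gives the same grasp; the last joint's range is limited). The gripper opens to 85 mm and grips with 20 to 120 N. Pads are 22 mm wide; open, the fingers measure 114 mm over their backs; the gripper's body (76 mm by 85 mm) begins 54 mm behind the grasp point. The pads swing forward as they close: fully open they stand 13 mm farther back than shut.
Start: joints at [1.078, 0.291, -0.153, 1.127, 0, 1.431], TCP at [0.182, 0.492, 0.239] pointing down, gripper open.
Joint ranges: [-2.52, 2.52], [-0.91, 1.74], [-1.3, 1.37], [-1.96, 2.02], [-1.52, 1.47], [-3.14, 3.14]. Speed limits (rad/s): [2.22, 2.22, 2.79, 3.14, 3.14, 3.14].

## Interface

Orientations are given as a unit quaternion [w, x, y, z].
In Python, from cell import robot gives the robot as it stands.
- The arm moves only by the tool send_rows, never from a script. Its argument "series" is a list of rows, each an object of numbers: "x", "y", "z": the shift along the tool's x, y, z in mm; "wx", "wy", "wz": the turn, a rotation vector about the tool's x, y, z in rad; "fingers": the closure, from -1 (fully open) to 1 (shut). In form: [{"x": .., "y": .., "z": .., "wx": .., "wy": .., "wz": .., "fingers": ..}, ...]. A call has 1 to 5 rows; each row shifts and turns the commanded pose from where the row before left it, along the tool's axes as they then stand; what a row does not reach is not made up. A row lasts 1/8 s, in which the tool goes at most 62.5 mm and 10.7 degrees, less where a joint would pass 70% of its speed; a pose out of reach is approached as far as the arm can. A call is refused whole if a number of a shift passes 62.5 or a number of a turn 0.188, either way. A call with a gripper value outside its range is refused whole. The fingers move at their own pace and stop on an object; "squeeze" is the grip in N (left out, the last holds). Time passes only in rows, so rows that do not move let the fingers close. It gives the time, the measured TCP pose, the force, the opening and the grip force at its end, in the units of the state.
- robot.sense(): the state, without advancing time (a new reading comes with each control period).
- robot.get_image(name): name is "scene" or "top" or "wrist"; returns a dict with "frame" (384x512x3 uint8, red, green, blue), "z_map" (384x512 float32, m along the optical axis (not along the pixel's ray), 0 where there is no reading), "mtx" (3x3 intrinsics, pixels), "eye" and "attitude" of the camera in the world; the wrist camera has in their place "T_tool_cam" (4x4, takes a point from camera to tool coordinates, whose origin is the TCP and whose axes are the flange's). Camera axes: x right, y down, z forward; pixel columns grow to the right and rows downward; lengths in m; the calibration is good to about 2 mm. A picture is of the moment at which its call begins: read the wrist's pose just before it.
- robot.close_job(): hands the job in; it is judged then, once.
The state is a dict: "clock": time; "q": joint angles; "dq": joint speeds; "joint_efforts": joint torques, N m; "ee_pos": TCP position; "tcp_rot": TCP orientation; "contact_force": force on the tool from outside, world axes, zero at the start; "moment": the same for the moment, N m; "gripper_width": finger opening in m; "grasp_force": force on a finger pad.
Only numpy, scipy, OpenCV 4.12 (cv2) and the standard library are available. Lean on these libraries where they do the work, as an engineer would, in place of code of your own. Each camera call takes 0.05 s, during which the arm holds its last target. There are 200 camera calls.

## Working session

There is one attempt and no reset: what is moved stays moved. The work goes in short steps, Python scripts to look and compute and a tool call to move; the robot and the scene stay as the last step left them, time stands still between calls to the robot, and variables do not carry over. Pictures are saved under pics/ and viewed, at most 10 in all, crops included, and the job is handed in when it is done.

Besides the shell and the picture viewer there is one more tool, called after "Call:" as name(argument=value, ...), one argument or row to a line, values as JSON. send_rows: Moves the arm, as the interface text tells. Its arguments: {"type":"object","properties":{"series":{"type":"array"},"squeeze":{"type":"number"}},"required":["series"]}

```bash
mkdir -p pics
cat > h.py <<'E'
import numpy as np, cv2
from scipy.spatial.transform import Rotation as R
from cell import robot
def att(a):
    a=np.array(a,float)
    return a if a.shape==(3,3) else R.from_quat(a,scalar_first=True).as_matrix()
def cloud(im,T=None):
    z=im["z_map"];K=np.array(im["mtx"]);v,u=np.indices(z.shape)
    p=np.stack([(u-K[0,2])/K[0,0]*z,(v-K[1,2])/K[1,1]*z,z],-1)
    if T is None: return p@att(im["attitude"]).T+np.array(im["eye"])
    return p@T[:3,:3].T+T[:3,3]
E
python3 - <<'E'
from h import *
s=robot.sense();print(s)
for n in("scene","top"):
    im=robot.get_image(n);np.savez(f"{n}.npz",**{k:np.array(v) for k,v in im.items()})
    cv2.imwrite(f"pics/{n}.png",im["frame"][...,::-1]);print(n,im["eye"],im["attitude"],im["mtx"])
a=cv2.imread("pics/scene.png");b=cv2.imread("pics/top.png")
E
```

```text
{'clock': 0.0, 'q': array([ 1.07767793e+00,  2.91269538e-01, -1.54128090e-01,  1.12670549e+00,
       -1.26112016e-05,  1.43149909e+00]), 'dq': array([-3.24834979e-04,  7.41922609e-04,  7.45371023e-04,  7.57812222e-05,
        1.01143948e-03,  5.47610521e-04]), 'joint_efforts': array([ 1.15732168e-03, -5.37132239e+01,  3.31372583e+01,  1.56297121e-02,
       -1.64527592e-05,  2.13994105e-05]), 'ee_pos': array([0.18169688, 0.49209544, 0.23873723]), 'tcp_rot': array([-1.97189682e-04,  1.75989179e-01,  9.84391884e-01, -6.22961231e-04]), 'contact_force': array([-0.13617689, -0.93619724, -0.87937465]), 'moment': array([-0.02978072, -0.02489507, -0.05223636]), 'grasp_force': 0.0, 'gripper_width': 0.08545041439589707}
scene [-0.0244383  -0.72403981  0.60950084] [-0.49028625  0.83190449 -0.22646938  0.127538  ] [[407.42431698   0.         258.21955808]
 [  0.         407.42431698 194.11011048]
 [  0.           0.           1.        ]]
top [0.33488876 0.07555367 0.92197422] [-0.05150151  0.70720582 -0.70404494  0.03909282] [[399.18464943   0.         256.6174947 ]
 [  0.         399.18464943 189.00903669]
 [  0.           0.           1.        ]]
```

View pics/scene.png

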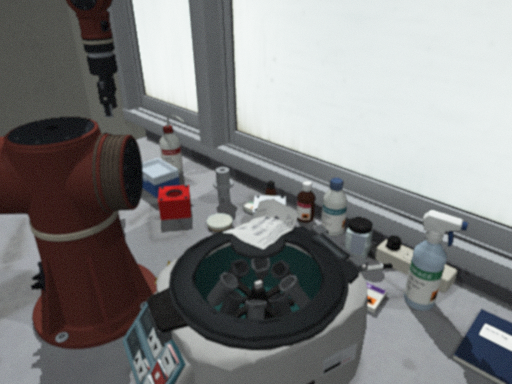

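View pics/top.png

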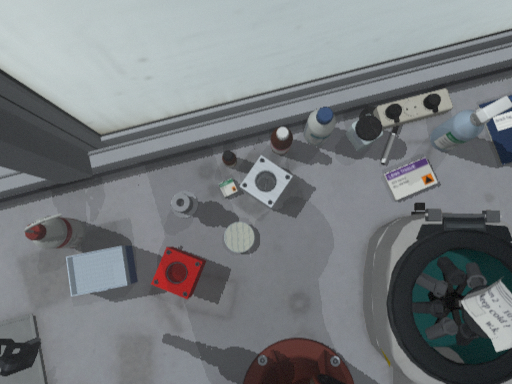

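The top view shows the sleeve at about (183,203), the aluminium housing at (265,181), and a red look-alike at (178,272), which I leave alone. Near the housing are cover_slips (229,187), oil_bottle (229,158), stain_a (281,140) and the petri dish (239,238). The window frame is at upper left. Next I measure them and confirm in an enlarged crop.

Run:
```python
from h import *
im=dict(np.load("top.npz"));P=cloud(im);f=im["frame"]
def reg(n,u0,u1,v0,v1,z0,z1):
    q=P[v0:v1,u0:u1].reshape(-1,3);q=q[(im["z_map"][v0:v1,u0:u1].ravel()>0)]
    m=q[(q[:,2]>z0)&(q[:,2]<z1)]
    if len(m)<5: print(n,len(m),q[:,2].max());return
    (c,s,a)=cv2.minAreaRect((m[:,:2]*1000).astype(np.float32))
    print(n,len(m),"rect c",np.round(c,1),"size",np.round(s,1),"ang",round(a,1),"z",np.round(np.median(m[:,2])*1000,1), "circ",np.round(cv2.minEnclosingCircle((m[:,:2]*1000).astype(np.float32)),1) if 0 else "")
reg("sleeve top",165,205,185,225,.093,.108)
reg("sleeve flange",165,205,185,225,.053,.063)
reg("housing top",235,297,150,212,.055,.0615)
reg("petri",220,260,218,258,.008,.02)
reg("cover",217,242,175,198,.008,.02)
reg("oil",218,242,145,170,.06,.08)
reg("stain",268,297,122,156,.1,.12)
reg("buffer",305,337,104,140,.13,.16)
reg("red",150,208,245,300,.05,.07)
reg("bottle left",25,75,210,250,.05,.4)
# bore: dark pts inside
q=P[150:212,235:297]; m=(q[...,2]<.05)
v,u=np.nonzero(m);
for (a,b) in [((60,100),(100,150)),]: pass
# frame geometry: heights map coarse
for v in range(60,240,15): print(v,[tuple(np.round(P[v,u]*100).astype(int)) for u in range(10,260,40)])
# circle of bore in colour
g=cv2.resize(f[130:262,150:310,::-1],None,fx=5,fy=4.5*1.1,interpolation=cv2.INTER_CUBIC)
cv2.imwrite("pics/crop.png",cv2.resize(f[140:260,150:310,::-1],None,fx=5,fy=5,interpolation=cv2.INTER_CUBIC))
```

```text
sleeve top 250 rect c [411.4 249. ] size [37.6 39.4] ang 1.3 z 99.3 circ 
sleeve flange 258 rect c [411.1 247.3] size [54.8 58.2] ang 70.1 z 57.5 circ 
housing top 1072 rect c [463.3  71.8] size [84.1 84.1] ang 56.1 z 59.3 circ 
petri 750 rect c [342.6 131.2] size [67.4 68.1] ang 0.6 z 14.7 circ 
cover 224 rect c [455.8 155.2] size [35.3 41. ] ang 27.7 z 13.9 circ 
oil 91 rect c [517.7 154.7] size [20.2 21.2] ang 88.1 z 71.4 circ 
stain 134 rect c [557.2  37.5] size [25.2 24.5] ang 44.8 z 111.6 circ 
buffer 236 rect c [584.9 -45.6] size [31.2 30.6] ang 8.0 z 148.4 circ 
red 1334 rect c [265.2 261.1] size [84.6 84.5] ang 68.4 z 59.6 circ 
bottle left 1332 rect c [349.1 497.3] size [94. 66.] ang 88.9 z 120.8 circ 
60 [(np.int64(55), np.int64(38), np.int64(47)), (np.int64(56), np.int64(35), np.int64(45)), (np.int64(57), np.int64(31), np.int64(42)), (np.int64(58), np.int64(26), np.int64(40)), (np.int64(60), np.int64(21), np.int64(37)), (np.int64(61), np.int64(16), np.int64(34)), (np.int64(63), np.int64(10), np.int64(30))]
75 [(np.int64(54), np.int64(40), np.int64(44)), (np.int64(55), np.
[... 2635 characters left out ...]
, (np.int64(44), np.int64(20), np.int64(0)), (np.int64(44), np.int64(11), np.int64(3))]
210 [(np.int64(40), np.int64(67), np.int64(0)), (np.int64(40), np.int64(58), np.int64(0)), (np.int64(40), np.int64(48), np.int64(0)), (np.int64(40), np.int64(39), np.int64(0)), (np.int64(40), np.int64(29), np.int64(0)), (np.int64(40), np.int64(20), np.int64(0)), (np.int64(40), np.int64(11), np.int64(0))]
225 [(np.int64(37), np.int64(67), np.int64(0)), (np.int64(36), np.int64(50), np.int64(13)), (np.int64(37), np.int64(48), np.int64(0)), (np.int64(37), np.int64(38), np.int64(0)), (np.int64(37), np.int64(29), np.int64(0)), (np.int64(37), np.int64(20), np.int64(0)), (np.int64(37), np.int64(11), np.int64(0))]
```

View pics/crop.png

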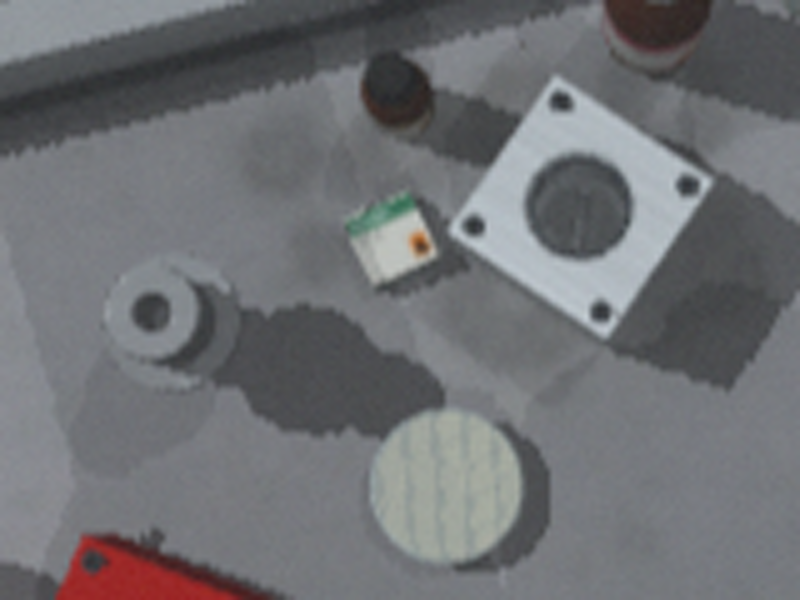

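Crop: the sleeve is the grey flanged neck with a hole at crop (150,312). The aluminium housing is at crop (580,205), and its bore shows a faint line. The red block is the look-alike. I'll draw back, then hover between them for a closer wrist view.

```bash
cat >> h.py <<'E'
def delta(to, yaw_to=None):
    """tool-frame shift (mm) and wz to a world TCP target; prints state"""
    s=robot.sense();Rm=R.from_quat(s["tcp_rot"],scalar_first=True).as_matrix()
    d=Rm.T@(np.array(to)-s["ee_pos"])*1000
    print("t",round(s["clock"],2),"pos",np.round(s["ee_pos"]*1000,1),"yaw y-axis",round(np.degrees(np.arctan2(Rm[1,1],Rm[0,1])),1),"tiltz",np.round(Rm[:,2],4),"F",np.round(s["contact_force"],1),"q6",round(s["q"][5],2),"delta tool",np.round(d,1))
    return d
def grab(n):
    s=robot.sense();im=robot.get_image(n)
    T=np.eye(4);T[:3,:3]=R.from_quat(s["tcp_rot"],scalar_first=True).as_matrix();T[:3,3]=s["ee_pos"]
    return im,T@np.array(im["T_tool_cam"])
E
python3 - <<'E'
from h import *
delta([.30,.26,.25]);delta([.33,.16,.27])
im,T=grab("wrist");print(np.round(np.array(im["T_tool_cam"]),3),im["mtx"],T[:3,3],T[:3,2])
E
```

```text
t 0.1 pos [181.7 492.2 238.8] yaw y-axis 69.7 tiltz [-6.e-04 -1.e-03 -1.e+00] F [-0.1 -0.4 -0.1] q6 1.43 delta tool [-191.4 -176.8  -11. ]
t 0.1 pos [181.7 492.2 238.8] yaw y-axis 69.7 tiltz [-6.e-04 -1.e-03 -1.e+00] F [-0.1 -0.4 -0.1] q6 1.43 delta tool [-254.2 -260.3  -31. ]
[[ 0.001 -0.945 -0.326  0.084]
 [ 1.     0.001  0.001 -0.001]
 [-0.001 -0.326  0.945 -0.134]
 [ 0.     0.     0.     1.   ]] [[301.01917286   0.         257.43004356]
 [  0.         301.01917286 191.68275179]
 [  0.           0.           1.        ]] [0.10310823 0.5204375  0.37311743] [ 0.30525719 -0.11296249 -0.94554615]
```

Call:
send_rows(
  series=[
    {"x": -38,"y": -36,"z": -2,"fingers": -1},
    {"x": -38,"y": -36,"z": -2},
    {"x": -38,"y": -36,"z": -2},
    {"x": -38,"y": -36,"z": -2},
    {"x": -38,"y": -36,"z": -2},
  ],
)

```text
validation failed for argument at $.se...
```

Call:
send_rows(
  series=[
    {"x": -30,"y": -42,"z": -10},
    {"x": -30,"y": -42,"z": -10},
    {"x": 0},
    {"x": 0},
    {"x": 0},
  ],
)

```text
validation failed for argument at $.se...
```

Run:
```python
from h import *
delta([.411,.249,.2])
im,T=grab("wrist");np.savez("w.npz",T=T,**{k:np.array(v) for k,v in im.items()})
P=cloud(im,T);z=P[...,2];ok=im["z_map"]>0
print(T[:3,3])
def comp(n,z0,z1,xy,r):
    m=ok&(z>z0)&(z<z1)&(np.hypot(P[...,0]-xy[0],P[...,1]-xy[1])<r)
    q=(P[m][:,:2]*1000).astype(np.float32)
    if len(q)<20: print(n,len(q));return
    print(n,len(q),"rect",np.round(np.array(cv2.minAreaRect(q)[0]),1),np.round(cv2.minAreaRect(q)[1],1),"circ",np.round(cv2.minEnclosingCircle(q)[0],1),np.round(cv2.minEnclosingCircle(q)[1],1),"z",np.median(z[m]))
comp("neck top",.09,.11,(.411,.249),.05)
comp("flange",.052,.064,(.411,.249),.05)
comp("housing",.055,.0612,(.463,.072),.07)
comp("housing low/bore",-.01,.05,(.463,.072),.023)
cv2.imwrite("pics/w1.png",im["frame"][...,::-1])
```

```text
t 0.15 pos [181.7 492.2 238.9] yaw y-axis 69.7 tiltz [-4.e-04 -9.e-04 -1.e+00] F [ 0.8 -0.8  0.1] q6 1.43 delta tool [-299.3 -148.7   39. ]
[0.10312194 0.52043755 0.37319623]
neck top 0
flange 0
housing 0
housing low/bore 0
```

View pics/w1.png

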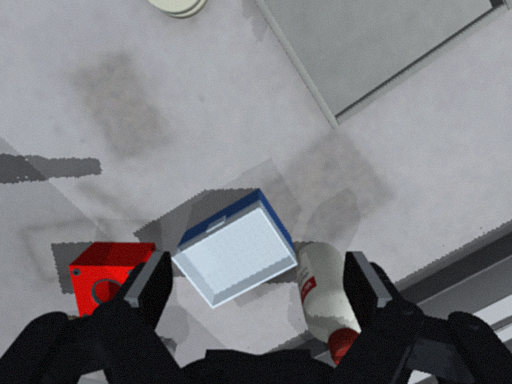

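The rows were refused and the arm did not move. The picture shows the start pose: red look-alike at (110,290), blue box at (240,250), fingers at lower left and right. I'll send complete rows.

Call:
send_rows(
  series=[
    {"x": -38,"y": -36,"z": -2,"wx": 0,"wy": 0,"wz": 0,"fingers": -1},
    {"x": -38,"y": -36,"z": -2,"wx": 0,"wy": 0,"wz": 0,"fingers": -1},
    {"x": -38,"y": -36,"z": -2,"wx": 0,"wy": 0,"wz": 0,"fingers": -1},
    {"x": -38,"y": -36,"z": -2,"wx": 0,"wy": 0,"wz": 0,"fingers": -1},
    {"x": -38,"y": -36,"z": -2,"wx": 0,"wy": 0,"wz": 0,"fingers": -1},
  ],
)

```text
clock: 0.82
ee_pos: [0.2982, 0.2563, 0.2494]
tcp_rot: [0.0, 0.176, 0.984, 0.0]
contact_force: [0.5, -0.1, -0.1]
gripper_width: 0.0853
grasp_force: 0.0
```

Call:
send_rows(
  series=[
    {"x": -50,"y": -15,"z": -7,"wx": 0,"wy": 0,"wz": 0,"fingers": -1},
    {"x": -50,"y": -15,"z": -7,"wx": 0,"wy": 0,"wz": 0,"fingers": -1},
    {"x": -50,"y": -15,"z": -7,"wx": 0,"wy": 0,"wz": 0,"fingers": -1},
    {"x": -15,"y": 0,"z": 0,"wx": 0,"wy": 0,"wz": 0,"fingers": -1},
    {"x": 0,"y": 0,"z": 0,"wx": 0,"wy": 0,"wz": 0,"fingers": -1},
  ],
)

```text
clock: 1.45
ee_pos: [0.437, 0.1583, 0.2698]
tcp_rot: [-0.001, 0.177, 0.984, -0.0]
contact_force: [-0.6, -0.4, -0.7]
gripper_width: 0.0854
grasp_force: 0.0
```

```bash
cat > m.py <<'E'
from h import *
delta([.411,.249,.2])
im,T=grab("wrist");np.savez("w.npz",T=T,**{k:np.array(v) for k,v in im.items()})
P=cloud(im,T);z=P[...,2];ok=im["z_map"]>0
print(T[:3,3])
def comp(n,z0,z1,xy,r):
    m=ok&(z>z0)&(z<z1)&(np.hypot(P[...,0]-xy[0],P[...,1]-xy[1])<r)
    q=(P[m][:,:2]*1000).astype(np.float32)
    if len(q)<20: print(n,len(q));return
    print(n,len(q),"rect",np.round(np.array(cv2.minAreaRect(q)[0]),1),np.round(cv2.minAreaRect(q)[1],1),"circ",np.round(cv2.minEnclosingCircle(q)[0],1),np.round(cv2.minEnclosingCircle(q)[1],1),"z",np.median(z[m]))
comp("neck top",.09,.11,(.411,.249),.05)
comp("flange",.052,.064,(.411,.249),.05)
comp("housing",.055,.0612,(.463,.072),.07)
comp("housing low/bore",-.01,.05,(.463,.072),.023)
E
python3 - <<'E'
from m import *
cv2.imwrite("pics/w2.png",im["frame"][...,::-1])
E
```

```text
t 1.45 pos [437.  158.3 269.8] yaw y-axis 69.7 tiltz [-0.0011  0.     -1.    ] F [-0.6 -0.4 -0.7] q6 0.54 delta tool [55.9 76.  69.9]
[0.35850903 0.18650434 0.40421101]
neck top 1149 rect [413.9 249.2] [39.  38.7] circ [414.1 249.3] 19.9 z 0.09947942171083946
flange 948 rect [411.6 246.6] [51.7 59. ] circ [414.1 249.4] 29.9 z 0.0577047211769762
housing 3447 rect [465.6  71.5] [84.1 85.1] circ [465.1  71.3] 58.9 z 0.05958162269445161
housing low/bore 296 rect [469.1  64.6] [36.5 27.8] circ [467.1  66.3] 21.0 z 0.008365771516187531
```

View pics/w2.png

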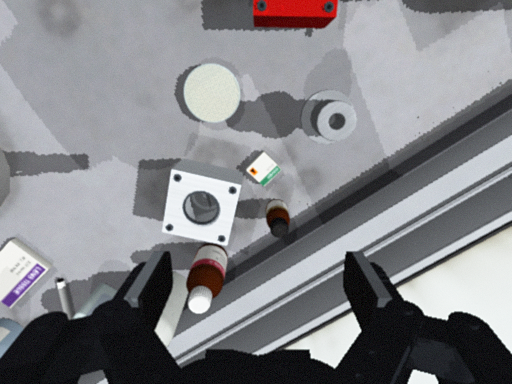

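Wrist view: sleeve neck at (335,120), housing bore at (203,205), oil bottle at (280,215), carton at (263,165), stain_a at (207,285). The wrist and top cameras agree to 2.5 mm, and their sleeve-to-housing vectors are the same. Now I go over the sleeve.

Call:
send_rows(
  series=[
    {"x": 27,"y": 38,"z": 20,"wx": 0,"wy": 0,"wz": 0,"fingers": -1},
    {"x": 27,"y": 38,"z": 30,"wx": 0,"wy": 0,"wz": 0,"fingers": -1},
    {"x": 0,"y": 0.6,"z": 50,"wx": 0,"wy": 0,"wz": 0,"fingers": -1},
    {"x": 0,"y": 0,"z": 30,"wx": 0,"wy": 0,"wz": 0,"fingers": -1},
    {"x": 0,"y": 0,"z": 0,"wx": 0,"wy": 0,"wz": 0,"fingers": -1},
  ],
)

```text
clock: 2.12
ee_pos: [0.4097, 0.2492, 0.1388]
tcp_rot: [-0.002, 0.175, 0.985, -0.001]
contact_force: [-0.6, 0.4, 0.4]
gripper_width: 0.0852
grasp_force: 0.0
```

Run:
```python
from h import *
w=dict(np.load("w.npz"));P=cloud(w,w["T"]);v,u=np.nonzero((np.hypot(P[...,0]-.4656,P[...,1]-.0715)<.019)&(w["z_map"]>0)&(P[...,2]<.04))
q=P[v,u]*1000;h=q[(q[:,2]>17)&(q[:,2]<32)];print(len(q),len(h),np.histogram(q[:,2],bins=range(0,44,4)))
if len(h)>8:
    c=h[:,:2].mean(0);U,S,V=np.linalg.svd(h[:,:2]-c);print("key ctr",c,"ang",np.degrees(np.arctan2(V[0,1],V[0,0])),S)
delta([.4127,.249,.073])
im,T=grab("wrist");P=cloud(im,T)
m=(im["z_map"]>0)&(abs(P[...,2]-.0995)<.004)&(np.hypot(P[...,0]-.4127,P[...,1]-.249)<.04)
print(m.sum(),np.round(np.array(cv2.minEnclosingCircle((P[m][:,:2]*1000).astype(np.float32))[0]),1))
```

```text
222 71 (array([ 0, 95, 46,  8,  8, 45, 20,  0,  0,  0]), array([ 0,  4,  8, 12, 16, 20, 24, 28, 32, 36, 40]))
key ctr [469.42670656  71.72043806] ang -6.3253080595725315 [54.20024525 13.37676505]
t 2.12 pos [409.7 249.2 138.8] yaw y-axis 69.9 tiltz [-0.0045 -0.0016 -1.    ] F [-0.6  0.4  0.4] q6 0.75 delta tool [-3.1  1.  65.8]
2362 [414.  249.8]
```

Call:
send_rows(
  series=[
    {"x": -3.4,"y": 1.5,"z": 25,"wx": 0,"wy": 0,"wz": 0,"fingers": -1},
    {"x": 0,"y": 0,"z": 25,"wx": 0,"wy": 0,"wz": 0,"fingers": -1},
    {"x": 0,"y": 0,"z": 15,"wx": 0,"wy": 0,"wz": 0,"fingers": -1},
    {"x": 0,"y": 0,"z": 0,"wx": 0,"wy": 0,"wz": 0,"fingers": -1},
    {"x": 0,"y": 0,"z": 0,"wx": 0,"wy": 0,"wz": 0,"fingers": -1},
  ],
)

```text
clock: 2.8
ee_pos: [0.4173, 0.2498, 0.0768]
tcp_rot: [0.001, 0.176, 0.984, 0.001]
contact_force: [-0.0, -0.5, 0.4]
gripper_width: 0.0857
grasp_force: 0.0
```

Call:
send_rows(
  series=[
    {"x": 0,"y": 0,"z": 0,"wx": 0,"wy": 0,"wz": 0,"fingers": 1},
    {"x": 0,"y": 0,"z": 0,"wx": 0,"wy": 0,"wz": 0,"fingers": 1},
    {"x": 0,"y": 0,"z": 0,"wx": 0,"wy": 0,"wz": 0,"fingers": 1},
    {"x": 0,"y": 0,"z": 0,"wx": 0,"wy": 0,"wz": 0,"fingers": 1},
    {"x": 0,"y": 0,"z": 0,"wx": 0,"wy": 0,"wz": 0,"fingers": 1},
  ],
  squeeze=70,
)

```text
clock: 3.42
ee_pos: [0.4168, 0.2493, 0.0759]
tcp_rot: [0.0, 0.176, 0.984, 0.0]
contact_force: [-1.3, -0.9, 6.5]
gripper_width: 0.0378
grasp_force: 70.1
```

Run:
```python
from h import *
delta([.413,.2494,.073]);s=robot.sense();print(s["gripper_width"],s["grasp_force"])
```

```text
t 3.42 pos [416.8 249.3  75.9] yaw y-axis 69.7 tiltz [ 7.e-04  2.e-04 -1.e+00] F [-1.3 -0.9  6.5] q6 0.74 delta tool [ 3.6 -1.2  2.9]
0.03784712322474051 70.12347026495263
```

Gripped. Now I lift and carry to above the housing.

Call:
send_rows(
  series=[
    {"x": 0,"y": 0,"z": -15,"wx": 0,"wy": 0,"wz": 0,"fingers": 1},
    {"x": 0,"y": 0,"z": -30,"wx": 0,"wy": 0,"wz": 0,"fingers": 1},
    {"x": 0,"y": 0,"z": -40,"wx": 0,"wy": 0,"wz": 0,"fingers": 1},
    {"x": -10,"y": -14,"z": -25,"wx": 0,"wy": 0,"wz": 0,"fingers": 1},
    {"x": -25,"y": -34,"z": 0,"wx": 0,"wy": 0,"wz": 0,"fingers": 1},
  ],
)

```text
clock: 4.05
ee_pos: [0.4338, 0.1927, 0.1872]
tcp_rot: [0.002, 0.175, 0.985, 0.001]
contact_force: [1.1, -0.1, -3.0]
gripper_width: 0.0379
grasp_force: 70.8
```

Call:
send_rows(
  series=[
    {"x": -25,"y": -34,"z": 0,"wx": 0,"wy": 0,"wz": 0,"fingers": 1},
    {"x": -25,"y": -34,"z": 0,"wx": 0,"wy": 0,"wz": 0,"fingers": 1},
    {"x": -25,"y": -33,"z": 0,"wx": 0,"wy": 0,"wz": 0,"fingers": 1},
    {"x": 0,"y": 0,"z": 0,"wx": 0,"wy": 0,"wz": 0,"fingers": 1},
    {"x": 0,"y": 0,"z": 0,"wx": 0,"wy": 0,"wz": 0,"fingers": 1},
  ],
)

```text
clock: 4.68
ee_pos: [0.4676, 0.0715, 0.1851]
tcp_rot: [-0.0, 0.176, 0.984, 0.0]
contact_force: [0.2, 0.8, -3.5]
gripper_width: 0.0382
grasp_force: 71.0
```

Run:
```python
from h import *
delta([.4685,.0717,.186]);s=robot.sense();print(s["gripper_width"],s["grasp_force"])
im,T=grab("wrist");np.savez("w3.npz",T=T,**{k:np.array(v) for k,v in im.items()})
cv2.imwrite("pics/w3.png",im["frame"][...,::-1])
P=cloud(im,T)*1000;z=P[...,2]
print(np.histogram(z[im["z_map"]>0],bins=range(0,260,10)))
m=(abs(z-59.5)<2.5)&(np.hypot(P[...,0]-465,P[...,1]-72)<65)
r=cv2.minAreaRect(P[m][:,:2].astype(np.float32));print("housing",m.sum(),r)
```

```text
t 4.67 pos [467.6  71.5 185.1] yaw y-axis 69.7 tiltz [-9.e-04  4.e-04 -1.e+00] F [ 0.2  0.8 -3.5] q6 0.35 delta tool [-0.7  0.4 -0.9]
0.03821389862961968 70.97878604661673
(array([36593,  9776,  1798,  1965,  2004,  4954,  3463,  2372,  8265,
        1488,  1248,  1481,  1255,  1347,  2107,   769,  3376,   833,
        1082,  1685,  6268,  1298,  2439,  7138,  5225]), array([  0,  10,  20,  30,  40,  50,  60,  70,  80,  90, 100, 110, 120,
       130, 140, 150, 160, 170, 180, 190, 200, 210, 220, 230, 240, 250]))
housing 4450 ((465.3388671875, 71.58987426757812), (84.21731567382812, 84.2277603149414), 56.1236686706543)
```

View pics/w3.png

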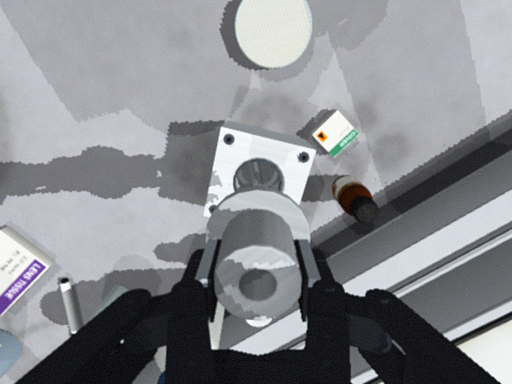

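Wrist view: the sleeve is gripped upright with its top at (258,285) and its flange at (257,220). The housing's bore with the key is visible at (258,175). Next I measure the sleeve relative to the housing in this picture.

Run:
```python
from h import *
from scipy.optimize import least_squares
w=dict(np.load("w3.npz"));P=cloud(w,w["T"])*1000;z=P[...,2];v,u=np.indices(z.shape);ok=w["z_map"]>0
box=ok&(u>195)&(u<315)&(v>180)&(v<325)
def fit(m,r=None):
    q=P[m][:,:2];c,rad=cv2.minEnclosingCircle(q.astype(np.float32));return m.sum(),np.round(c,1),round(rad,1)
h=np.histogram(z[box],bins=range(150,230,2));print([(a,b) for a,b in zip(h[1],h[0]) if b>40])
m=box&(z>203)&(z<214)&(u>212)&(u<303)&(v>230);print("top",fit(m),np.median(z[m]))
m=box&(z>161)&(z<172)&(v<260);print("flange",fit(m),np.median(z[m]));q=P[m]
# neck cylinder surface
m=box&(z>175)&(z<202)&(u>215)&(u<300);q=P[m]
s=least_squares(lambda p:np.hypot(q[:,0]-p[0]-p[2]*(q[:,2]-188),q[:,1]-p[1]-p[3]*(q[:,2]-188))-20,[465,71,0,0],loss="soft_l1");print("neck",len(q),np.round(s.x,3),np.sqrt(np.mean(s.fun**2)))
b=ok&(np.hypot(P[...,0]-465.3,P[...,1]-71.6)<19)&(z<40);k=P[b&(z>20)&(z<28)];print("key",len(k));
if len(k)>8:
  c=k[:,:2].mean(0);V=np.linalg.svd(k[:,:2]-c)[2];print(c,np.degrees(np.arctan2(V[0,1],V[0,0])))
cv2.imwrite("pics/keycrop.png",cv2.resize(w["frame"][140:215,210:310,::-1],None,fx=8,fy=8,interpolation=cv2.INTER_CUBIC))
```

```text
[(np.int64(160), np.int64(78)), (np.int64(162), np.int64(100)), (np.int64(164), np.int64(275)), (np.int64(166), np.int64(2221)), (np.int64(168), np.int64(123)), (np.int64(170), np.int64(90)), (np.int64(172), np.int64(89)), (np.int64(174), np.int64(97)), (np.int64(176), np.int64(101)), (np.int64(178), np.int64(105)), (np.int64(180), np.int64(127)), (np.int64(182), np.int64(163)), (np.int64(184), np.int64(214)), (np.int64(186), np.int64(235)), (np.int64(188), np.int64(255)), (np.int64(190), np.int64(263)), (np.int64(192), np.int64(285)), (np.int64(194), np.int64(293)), (np.int64(196), np.int64(313)), (np.int64(198), np.int64(315)), (np.int64(200), np.int64(332)), (np.int64(202), np.int64(375)), (np.int64(204), np.int64(368)), (np.int64(206), np.int64(799)), (np.int64(208), np.int64(4075)), (np.int64(210), np.int64(205)), (np.int64(212), np.int64(161)), (np.int64(214), np.int64(481)), (np.int64(216), np.int64(176)), (np.int64(218), np.int64(84)), (np.int64(220), np.int64(59)), (np.int64(222), np.int64(42)), (np.int64(226), np.int64(49))]
top (np.int64(5378), array([467. ,  71.1]), 22.5) 208.6827753902058
flange (np.int64(2856), array([464.4,  71.9]), 29.9) 166.83866713256782
neck 2426 [ 4.65034e+02  7.17630e+01 -4.20000e-02  1.30000e-02] 5.73702505927726
key 120
[466.01078404  71.69267074] -6.878232219736534
```

View pics/keycrop.png

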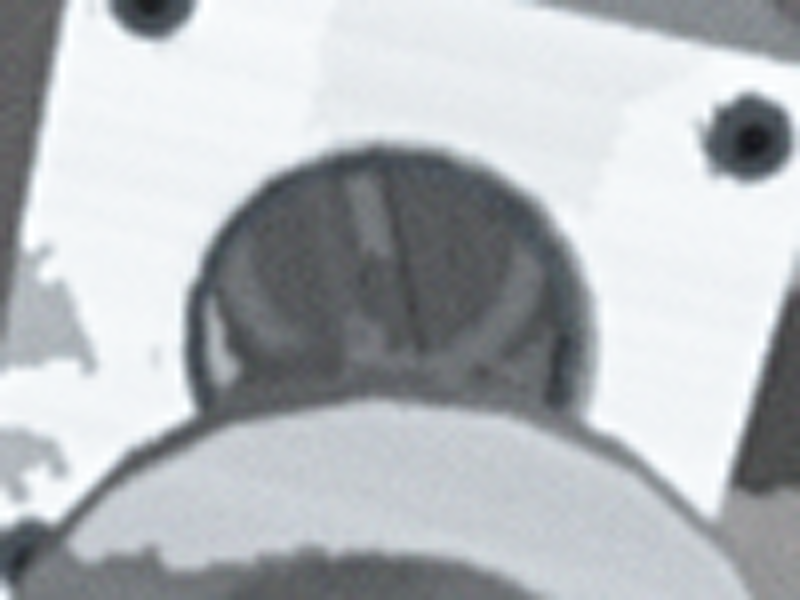

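The key lies at about -7° in the world frame. The sleeve is about 0.9 mm off the bore in x. I correct that and descend into the mouth.

Call:
send_rows(
  series=[
    {"x": -1,"y": 0,"z": 20,"wx": 0,"wy": 0,"wz": 0,"fingers": 1},
    {"x": 0,"y": 0,"z": 20,"wx": 0,"wy": 0,"wz": 0,"fingers": 1},
    {"x": 0,"y": 0,"z": 0,"wx": 0,"wy": 0,"wz": 0,"fingers": 1},
    {"x": 0,"y": 0,"z": 5,"wx": 0,"wy": 0,"wz": 0,"fingers": 1},
    {"x": 0,"y": 0,"z": 5,"wx": 0,"wy": 0,"wz": 0,"fingers": 1},
  ],
)

```text
clock: 5.35
ee_pos: [0.4695, 0.0713, 0.1357]
tcp_rot: [0.001, 0.176, 0.984, 0.0]
contact_force: [0.1, 0.2, -2.2]
gripper_width: 0.0379
grasp_force: 71.0
```

Call:
send_rows(
  series=[
    {"x": 0,"y": 0,"z": 4,"wx": 0,"wy": 0,"wz": 0,"fingers": 1},
    {"x": 0,"y": 0,"z": 4,"wx": 0,"wy": 0,"wz": 0,"fingers": 1},
    {"x": 0,"y": 0,"z": 3,"wx": 0,"wy": 0,"wz": 0,"fingers": 1},
    {"x": 0,"y": 0,"z": 0,"wx": 0,"wy": 0,"wz": 0,"fingers": 1},
    {"x": 0,"y": 0,"z": 0,"wx": 0,"wy": 0,"wz": 0,"fingers": 1},
  ],
)

```text
clock: 5.98
ee_pos: [0.4691, 0.071, 0.1244]
tcp_rot: [0.0, 0.176, 0.984, -0.0]
contact_force: [0.4, -1.1, -1.7]
gripper_width: 0.0379
grasp_force: 71.0
```

Call:
send_rows(
  series=[
    {"x": 0,"y": 0,"z": 6,"wx": 0,"wy": 0,"wz": 0,"fingers": 1},
    {"x": 0,"y": 0,"z": 6,"wx": 0,"wy": 0,"wz": 0,"fingers": 1},
    {"x": 0,"y": 0,"z": 6,"wx": 0,"wy": 0,"wz": 0,"fingers": 1},
    {"x": 0,"y": 0,"z": 4,"wx": 0,"wy": 0,"wz": 0,"fingers": 1},
    {"x": 0,"y": 0,"z": 0,"wx": 0,"wy": 0,"wz": 0,"fingers": 1},
  ],
)

```text
clock: 6.6
ee_pos: [0.4688, 0.071, 0.1019]
tcp_rot: [-0.0, 0.176, 0.984, -0.0]
contact_force: [0.0, 0.4, -2.0]
gripper_width: 0.0381
grasp_force: 71.0
```

Call:
send_rows(
  series=[
    {"x": 0,"y": 0,"z": 1,"wx": 0,"wy": 0,"wz": 0,"fingers": 1},
    {"x": 0,"y": 0,"z": 1,"wx": 0,"wy": 0,"wz": 0,"fingers": 1},
    {"x": 0,"y": 0,"z": 0.5,"wx": 0,"wy": 0,"wz": 0,"fingers": 1},
    {"x": 0,"y": 0,"z": 0,"wx": 0,"wy": 0,"wz": 0,"fingers": 1},
  ],
)

```text
clock: 7.1
ee_pos: [0.4691, 0.071, 0.0999]
tcp_rot: [0.0, 0.176, 0.984, 0.0]
contact_force: [-0.0, 0.3, -1.3]
gripper_width: 0.0378
grasp_force: 71.3
```

Call:
send_rows(
  series=[
    {"x": 0,"y": 0,"z": 0.7,"wx": 0,"wy": 0,"wz": 0,"fingers": 1},
    {"x": 0,"y": 0,"z": 0.7,"wx": 0,"wy": 0,"wz": 0,"fingers": 1},
    {"x": 0,"y": 0,"z": 0,"wx": 0,"wy": 0,"wz": 0,"fingers": 1},
  ],
)

```text
clock: 7.48
ee_pos: [0.4696, 0.0709, 0.0996]
tcp_rot: [0.001, 0.176, 0.984, -0.0]
contact_force: [-3.0, -1.0, 16.1]
gripper_width: 0.0378
grasp_force: 73.4
```

Contact is at TCP z 99.6 mm, as predicted for resting on the key. I ease the push and turn about the sleeve axis, which sits about 3 mm off the TCP along tool x.

Call:
send_rows(
  series=[
    {"x": 0.5,"y": -0.27,"z": -0.4,"wx": 0,"wy": 0,"wz": 0.087,"fingers": 1},
    {"x": -0.06,"y": -0.27,"z": 0,"wx": 0,"wy": 0,"wz": 0.087,"fingers": 1},
    {"x": -0.06,"y": -0.27,"z": 0,"wx": 0,"wy": 0,"wz": 0.087,"fingers": 1},
    {"x": -0.06,"y": -0.27,"z": 0,"wx": 0,"wy": 0,"wz": 0.087,"fingers": 1},
    {"x": 0,"y": 0,"z": 0,"wx": 0,"wy": 0,"wz": 0,"fingers": 1},
  ],
)

```text
clock: 8.1
ee_pos: [0.4694, 0.0701, 0.0998]
tcp_rot: [0.001, 0.344, 0.939, 0.0]
contact_force: [-0.0, -1.0, 9.2]
gripper_width: 0.038
grasp_force: 72.3
```

Run:
```python
from h import *
delta([.4685,.0712,.0996])
```

```text
t 8.1 pos [469.4  70.1  99.8] yaw y-axis 49.7 tiltz [ 2.6e-03 -1.0e-04 -1.0e+00] F [-0.  -1.   9.2] q6 0.7 delta tool [1.4 0.3 0.2]
```

Call:
send_rows(
  series=[
    {"x": 0.8,"y": -0.4,"z": 0,"wx": 0,"wy": 0,"wz": 0.087,"fingers": 1},
    {"x": -0.06,"y": -0.27,"z": 0,"wx": 0,"wy": 0,"wz": 0.087,"fingers": 1},
    {"x": -0.06,"y": -0.27,"z": 0,"wx": 0,"wy": 0,"wz": 0.087,"fingers": 1},
    {"x": -0.06,"y": -0.27,"z": 0,"wx": 0,"wy": 0,"wz": 0.087,"fingers": 1},
    {"x": 0,"y": 0,"z": 0,"wx": 0,"wy": 0,"wz": 0,"fingers": 1},
  ],
)

```text
clock: 8.72
ee_pos: [0.468, 0.0696, 0.0997]
tcp_rot: [0.001, 0.502, 0.865, 0.001]
contact_force: [0.2, -0.8, 7.1]
gripper_width: 0.0378
grasp_force: 72.1
```

Call:
send_rows(
  series=[
    {"x": -0.06,"y": -0.27,"z": 0.2,"wx": 0,"wy": 0,"wz": 0.087,"fingers": 1},
    {"x": -0.06,"y": -0.27,"z": 0,"wx": 0,"wy": 0,"wz": 0.087,"fingers": 1},
    {"x": -0.06,"y": -0.27,"z": 0,"wx": 0,"wy": 0,"wz": 0.087,"fingers": 1},
    {"x": 0,"y": 0,"z": 0,"wx": 0,"wy": 0,"wz": 0,"fingers": 1},
  ],
)

```text
clock: 9.22
ee_pos: [0.4662, 0.0692, 0.0986]
tcp_rot: [-0.0, 0.609, 0.793, 0.0]
contact_force: [-0.4, 0.3, -2.7]
gripper_width: 0.0376
grasp_force: 71.0
```

Run:
```python
from h import *
delta([.4685,.0712,.0996]);print(robot.sense()["moment"])
```

```text
t 9.22 pos [466.2  69.2  98.6] yaw y-axis 14.9 tiltz [ 0.e+00  1.e-04 -1.e+00] F [-0.4  0.3 -2.7] q6 1.3 delta tool [ 1.4  2.8 -1. ]
[-0.03876564  0.01875371  0.02439651]
```

It dropped: the force is gone and z is lower. I turn a touch more to centre on the slot and follow down.

Call:
send_rows(
  series=[
    {"x": -0.03,"y": -0.15,"z": 0.5,"wx": 0,"wy": 0,"wz": 0.05,"fingers": 1},
    {"x": 0,"y": 0,"z": 1,"wx": 0,"wy": 0,"wz": 0,"fingers": 1},
    {"x": 0,"y": 0,"z": 1,"wx": 0,"wy": 0,"wz": 0,"fingers": 1},
    {"x": 0,"y": 0,"z": 0,"wx": 0,"wy": 0,"wz": 0,"fingers": 1},
  ],
)

```text
clock: 9.72
ee_pos: [0.4659, 0.0691, 0.096]
tcp_rot: [-0.0, 0.629, 0.778, -0.0]
contact_force: [0.1, -0.0, -2.0]
gripper_width: 0.0376
grasp_force: 71.0
```

Run:
```python
from h import *
delta([.4685,.0712,.0996]);print(robot.sense()["moment"])
```

```text
t 9.72 pos [465.9  69.1  96. ] yaw y-axis 12.1 tiltz [-3.e-04  0.e+00 -1.e+00] F [ 0.1 -0.  -2. ] q6 1.35 delta tool [ 1.5  2.9 -3.6]
[ 0.01597867 -0.0231977  -0.03169365]
```

Call:
send_rows(
  series=[
    {"x": -0.3,"y": 0.3,"z": 1,"wx": 0,"wy": 0,"wz": 0,"fingers": 1},
    {"x": 0,"y": 0,"z": 1,"wx": 0,"wy": 0,"wz": 0,"fingers": 1},
    {"x": 0,"y": 0,"z": 0.7,"wx": 0,"wy": 0,"wz": 0,"fingers": 1},
    {"x": 0,"y": 0,"z": 0.7,"wx": 0,"wy": 0,"wz": 0,"fingers": 1},
    {"x": 0,"y": 0,"z": 0,"wx": 0,"wy": 0,"wz": 0,"fingers": 1},
  ],
)

```text
clock: 10.35
ee_pos: [0.4664, 0.0689, 0.0929]
tcp_rot: [0.0, 0.629, 0.777, 0.0]
contact_force: [-1.4, 0.1, 3.1]
gripper_width: 0.0379
grasp_force: 71.7
```

Run:
```python
from h import *
delta([.466,.069,.0996]);print(robot.sense()["moment"])
im=robot.get_image("top");cv2.imwrite("pics/t2.png",cv2.resize(im["frame"][140:230,210:330,::-1],None,fx=6,fy=6,interpolation=cv2.INTER_CUBIC))
im,T=grab("wrist");P=cloud(im,T)*1000;z=P[...,2];ok=im["z_map"]>0
m=ok&(abs(z-73.5)<3)&(np.hypot(P[...,0]-465,P[...,1]-72)<36);print("flange",m.sum(),np.median(z[m]),cv2.minEnclosingCircle(P[m][:,:2].astype(np.float32)))
m=ok&(abs(z-59.5)<2.5)&(np.hypot(P[...,0]-465,P[...,1]-72)<65);print("housing",cv2.minAreaRect(P[m][:,:2].astype(np.float32)))
```

```text
t 10.35 pos [466.4  68.9  92.9] yaw y-axis 12.0 tiltz [ 1.e-04 -0.e+00 -1.e+00] F [-1.4  0.1  3.1] q6 1.35 delta tool [ 0.2 -0.4 -6.7]
[-0.02677238  0.28586666 -0.06027433]
flange 2627 74.55795840524796 ((465.3486633300781, 71.9227066040039), 29.84429931640625)
housing ((465.4431457519531, 71.21039581298828), (84.69969177246094, 84.40281677246094), 56.1673698425293)
```

It meets the ring at the expected height: the shoulder is about 6.6 mm above the top. The centring is within 0.7 mm. I press on.

Call:
send_rows(
  series=[
    {"x": 0,"y": 0,"z": 1,"wx": 0,"wy": 0,"wz": 0,"fingers": 1},
    {"x": 0,"y": 0,"z": 1,"wx": 0,"wy": 0,"wz": 0,"fingers": 1},
    {"x": 0,"y": 0,"z": 0,"wx": 0,"wy": 0,"wz": 0,"fingers": 1},
  ],
)

```text
clock: 10.82
ee_pos: [0.4664, 0.0689, 0.0911]
tcp_rot: [0.0, 0.629, 0.777, 0.0]
contact_force: [-2.6, -0.3, 8.3]
gripper_width: 0.038
grasp_force: 72.3
```

Call:
send_rows(
  series=[
    {"x": 0,"y": 0,"z": 1,"wx": 0,"wy": 0,"wz": 0,"fingers": 1},
    {"x": 0,"y": 0,"z": 1,"wx": 0,"wy": 0,"wz": 0,"fingers": 1},
    {"x": 0,"y": 0,"z": 0,"wx": 0,"wy": 0,"wz": 0,"fingers": 1},
  ],
)

```text
clock: 11.2
ee_pos: [0.4664, 0.0689, 0.0891]
tcp_rot: [0.0, 0.629, 0.777, 0.0]
contact_force: [-4.1, 0.3, 7.8]
gripper_width: 0.0381
grasp_force: 72.4
```

Call:
send_rows(
  series=[
    {"x": 0,"y": -0.2,"z": 1,"wx": 0,"wy": 0,"wz": 0,"fingers": 1},
    {"x": 0,"y": 0,"z": 1,"wx": 0,"wy": 0,"wz": 0,"fingers": 1},
    {"x": 0,"y": 0,"z": 0,"wx": 0,"wy": 0,"wz": 0,"fingers": 1},
  ],
)

```text
clock: 11.58
ee_pos: [0.4664, 0.0689, 0.0872]
tcp_rot: [0.0, 0.629, 0.777, 0.0]
contact_force: [-2.6, -0.0, 8.5]
gripper_width: 0.0377
grasp_force: 72.4
```

Call:
send_rows(
  series=[
    {"x": 0,"y": 0,"z": 1,"wx": 0,"wy": 0,"wz": 0,"fingers": 1},
    {"x": 0,"y": 0,"z": 1,"wx": 0,"wy": 0,"wz": 0,"fingers": 1},
    {"x": 0,"y": 0,"z": 0,"wx": 0,"wy": 0,"wz": 0,"fingers": 1},
  ],
)

```text
clock: 11.95
ee_pos: [0.4665, 0.0689, 0.0859]
tcp_rot: [0.0, 0.629, 0.777, 0.0]
contact_force: [-7.0, -0.3, 20.1]
gripper_width: 0.0378
grasp_force: 73.8
```

```bash
cat > fl.py <<'E'
from h import *
delta([.466,.069,.0856]);print(robot.sense()["moment"])
im,T=grab("wrist");P=cloud(im,T)*1000;z=P[...,2];ok=im["z_map"]>0;r=np.hypot(P[...,0]-465.4,P[...,1]-71.5)
m=ok&(z>62.5)&(z<78)&(r<27)&(r>22);h=np.median(z[m])
m&=abs(z-h)<2.5;A=np.c_[P[m][:,:2]-[465.4,71.5],np.ones(m.sum())];s=np.linalg.lstsq(A,z[m],rcond=None)[0]
m2=ok&(abs(z-59.5)<1.5)&(r>33)&(r<38);print("flange",m.sum(),"h",np.round(s[2],2),"slope deg",np.round(np.degrees(s[:2]),2),"housing",np.median(z[m2]),"gap",s[2]-8-np.median(z[m2]))
E
python3 fl.py
```

```text
t 11.95 pos [466.5  68.9  85.9] yaw y-axis 12.0 tiltz [ 0.001 -0.    -1.   ] F [-7.  -0.3 20.1] q6 1.35 delta tool [ 0.2 -0.4  0.3]
[-0.04636763  1.4675542  -0.02098194]
flange 1170 h 67.67 slope deg [0.04 0.05] housing 59.669686733893975 gap -0.0019297146537198273
```

Gap is about 0 and the flange is level. One firmer push to seat it, then I unload and open.

Call:
send_rows(
  series=[
    {"x": 0,"y": 0,"z": 0.8,"wx": 0,"wy": 0,"wz": 0,"fingers": 1},
    {"x": 0,"y": 0,"z": 0,"wx": 0,"wy": 0,"wz": 0,"fingers": 1},
    {"x": 0,"y": 0,"z": 0,"wx": 0,"wy": 0,"wz": 0,"fingers": 1},
  ],
)

```text
clock: 12.38
ee_pos: [0.4664, 0.0689, 0.0858]
tcp_rot: [0.001, 0.629, 0.777, 0.0]
contact_force: [-10.0, -0.6, 32.9]
gripper_width: 0.0378
grasp_force: 75.3
```

```bash
python3 fl.py
```

```text
t 12.38 pos [466.4  68.9  85.8] yaw y-axis 12.0 tiltz [ 1.4e-03 -1.0e-04 -1.0e+00] F [-10.   -0.6  32.9] q6 1.35 delta tool [ 0.2 -0.4  0.2]
[0.01425544 2.24961893 0.0234289 ]
flange 1179 h 67.57 slope deg [-0.06  0.28] housing 59.627462046031695 gap -0.05304198398964388
```

Call:
send_rows(
  series=[
    {"x": 0,"y": 0,"z": -1.0,"wx": 0,"wy": 0,"wz": 0,"fingers": 1},
    {"x": 0,"y": 0,"z": -0.6,"wx": 0,"wy": 0,"wz": 0,"fingers": 1},
    {"x": 0,"y": 0,"z": 0,"wx": 0,"wy": 0,"wz": 0,"fingers": 1},
  ],
)

```text
clock: 12.8
ee_pos: [0.4664, 0.0689, 0.0859]
tcp_rot: [0.0, 0.629, 0.777, 0.0]
contact_force: [-3.8, 0.8, 9.4]
gripper_width: 0.0376
grasp_force: 72.4
```

Call:
send_rows(
  series=[
    {"x": 0,"y": 0,"z": 0,"wx": 0,"wy": 0,"wz": 0,"fingers": -0.2},
    {"x": 0,"y": 0,"z": 0,"wx": 0,"wy": 0,"wz": 0,"fingers": -0.5},
    {"x": 0,"y": 0,"z": 0,"wx": 0,"wy": 0,"wz": 0,"fingers": -0.8},
    {"x": 0,"y": 0,"z": 0,"wx": 0,"wy": 0,"wz": 0,"fingers": -0.8},
    {"x": 0,"y": 0,"z": 0,"wx": 0,"wy": 0,"wz": 0,"fingers": -0.8},
  ],
)

```text
clock: 13.42
ee_pos: [0.4662, 0.0688, 0.0855]
tcp_rot: [-0.0, 0.629, 0.777, -0.0]
contact_force: [-0.6, 0.7, -0.1]
gripper_width: 0.0765
grasp_force: 0.0
```

```bash
python3 fl.py
```

```text
t 13.43 pos [466.2  68.8  85.5] yaw y-axis 12.0 tiltz [-0.  0. -1.] F [-0.6  0.7 -0.1] q6 1.35 delta tool [ 0.2 -0.2 -0.1]
[ 0.0070527   0.03144106 -0.05077802]
flange 1435 h 67.72 slope deg [ 0.09 -0.04] housing 59.646948104966896 gap 0.07093519407466431
```

Released, and the flange is still flush. I withdraw straight up and look.

Call:
send_rows(
  series=[
    {"x": 0,"y": 0,"z": -10,"wx": 0,"wy": 0,"wz": 0,"fingers": -0.8},
    {"x": 0,"y": 0,"z": -25,"wx": 0,"wy": 0,"wz": 0,"fingers": -0.8},
    {"x": 0,"y": 0,"z": -40,"wx": 0,"wy": 0,"wz": 0,"fingers": -0.8},
    {"x": 0,"y": 0,"z": -40,"wx": 0,"wy": 0,"wz": 0,"fingers": -0.8},
    {"x": 0,"y": 0,"z": 0,"wx": 0,"wy": 0,"wz": 0,"fingers": -0.8},
  ],
)

```text
clock: 14.1
ee_pos: [0.4682, 0.0689, 0.2039]
tcp_rot: [0.002, 0.629, 0.777, 0.002]
contact_force: [0.5, -0.0, -0.7]
gripper_width: 0.0765
grasp_force: 0.0
```

```bash
python3 fl.py
python3 - <<'E'
from h import *
im=robot.get_image("wrist");cv2.imwrite("pics/end.png",im["frame"][...,::-1])
E
```

```text
t 14.1 pos [468.2  68.9 203.9] yaw y-axis 12.0 tiltz [ 0.006 -0.    -1.   ] F [ 0.5 -0.  -0.7] q6 1.35 delta tool [  0.8  -2.9 118.3]
[ 0.01651585 -0.00114186  0.04167165]
flange 546 h 67.73 slope deg [ 0.06 -0.19] housing 59.65196723995664 gap 0.07639787796811248
```

View pics/end.png

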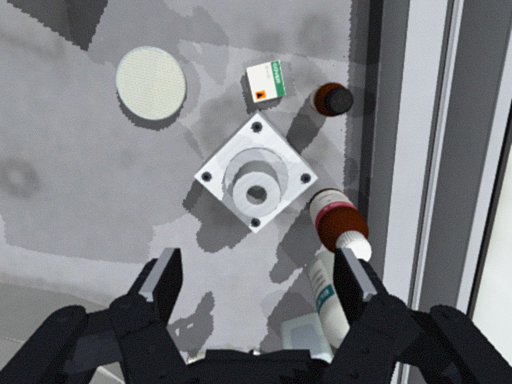

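The sleeve is seated flush in the housing at (256,185), the gripper is clear, and the bystanders stand where they were. I hand the job in.

```bash
python3 -c "
from cell import robot
print(robot.close_job())"
```

```text
the job is handed in; nothing more can be done
None
```

The sleeve is over the key and pressed home with its shoulder flush on the housing (measured gap under 0.1 mm), released, and the job was handed in at about 14 s; the bystanders looked undisturbed in the last picture.

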